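# Load the solder reel stand and lock it

### The arm

A 6-joint arm with a two-finger parallel gripper is mounted at the origin on the work surface. World frame = base frame: x ahead of the robot, y to its left, z up, the work surface at z = 0. Lengths are in m, angles in rad, forces in N, time in s.
With the tool pointing down it reaches from about 0.3 to 0.875 m from the base axis. Payload 6.4 kg.
Tool frame: the origin (TCP) lies on the centre line of the jaws, within the pads' length; the fingertips stand 25 mm ahead of it and the grasp point (between the pads) lies 6 mm ahead of it (ctrl.tip_reach is the distance from the TCP to the fingertips, in m); z points along the fingers, y is the line along which they close (so a half turn about z gives the same grasp; the last joint's range is limited). The gripper opens to 85 mm and grips with 20 to 120 N. Pads are 22 mm wide; open, the fingers measure 114 mm over their backs; the gripper's body (76 mm by 85 mm) begins 54 mm behind the grasp point. The pads swing forward as they close: fully open they stand 13 mm farther back than shut.
Start: joints at [0.928, 0.181, 1.607, -0, 1.354, -0.206], TCP at [0.243, 0.521, 0.256] pointing down, gripper open.
Joint ranges: [-2.99, 2.99], [-0.89, 2.07], [0.3, 2.58], [-1.14, 4.28], [0, 2.63], [-3.12, 3.12]. Speed limits (rad/s): [2.57, 2.57, 3.01, 3.14, 3.14, 3.14].

### API

Orientations are given as a unit quaternion [w, x, y, z].
In Python, from bench import ctrl gives the robot as it stands.
- The arm moves only by the tool servo_tool, never from a script. Its argument "motion" is a list that holds one entry, the list of rows, each a list of 5 numbers: the shift along the tool's x, y, z in cm, then the turn about the tool's z in degrees, then the closure, from -1 (fully open) to 1 (shut). In form: [[[dx, dy, dz, twist, claw], ...]]. A call has 1 to 5 rows; each row is the pose to reach, as a shift and turn from the pose commanded when the call began, along the tool's axes at that moment; what a row does not reach only later rows make up. A row lasts 1/10 s, in which the tool goes at most 50 mm and 8.59 degrees, less where a joint would pass 70% of its speed; a pose out of reach is approached as far as the arm can. A call with a gripper value outside its range is refused whole. The fingers move at their own pace and stop on an object; the grip force is fixed at half the most. Time passes only in rows, so rows that repeat a pose let the fingers close. It gives the time, the measured TCP pose, the force, the opening and the grip force at its end, in the units of the state.
- ctrl.get_obs(): the state, without advancing time (a new reading comes with each control period).
- ctrl.camera(name): name is "scene" or "top"; returns a dict with "pixels" (400x640x3 uint8, red, green, blue), "depth" (400x640 float32, m along the optical axis (not along the pixel's ray), 0 where there is no reading), "fx", "fy", "cx", "cy" (pixels), "k1" (the pictures are not rectified: a ray, as slopes to the right and down, at radius r is drawn at 1 + k1 r^2 times it, then the intrinsics apply), "R" (3x3) and "t" (3): a world point X has camera coordinates R X + t. Camera axes: x right, y down, z forward; pixel columns grow to the right and rows downward; lengths in m; the calibration is good to about 2 mm. A picture is of the moment at which its call begins.
- ctrl.hand_in(): hands the job in; it is judged then, once.
The state is a dict: "time_s": time; "q": joint angles; "dq": joint speeds; "joint_efforts": joint torques, N m; "eef_pos": TCP position; "eef_rot": TCP orientation; "wrist_force": force on the tool from outside, world axes, zero at the start; "torque": the same for the moment, N m; "opening": opening from 0.0 (shut) to 1.0 (fully open); "grasp_force": force on a finger pad.
Only numpy, scipy, OpenCV 4.12 (cv2) and the standard library are available. Lean on these libraries where they do the work, as an engineer would, in place of code of your own. Each camera call takes 0.05 s, during which the arm holds its last target. There are 200 camera calls.

### The job

Load the solder stand: put the large reel on the spindle first, flat on the foot, then the medium reel on top of it, then the small one, lowering each one down the spindle rather than dropping it. Then pull the locking plug (the round ribbed cap with a flange) straight up out of the sprung clip strip and push its stem down through the small reel into the hollow spindle until its flange sits on the reel. Leave the two spare nozzles in their clips.

Things in the scene. Friction and masses are not known exactly. Their poses are not given: they have to be found in the camera images.
- stand: Fixed reel stand: round dark steel foot 90 mm in diameter, 10 mm thick, with an upright aluminium tube as spindle in its centre, 26 mm outer, 20 mm inner diameter, open top 74 mm above the bench. Origin: centre of the foot's underside, on the spindle's axis. Loaded, the reels' undersides lie 10, 38 and 62 mm above it and the small reel's top 82 mm, so the spindle ends inside the small reel.
- reel_large: Large solder reel, 66 mm in diameter, 28 mm tall, 0.34 kg. It lies flat on the bench: two grey flanges, bright wire wound between them to 2 mm below the rim, a 32 mm hole right through. Origin: centre of its underside, z up. Mass may vary by a quarter.
- reel_medium: Medium solder reel, 56 mm in diameter, 24 mm tall, 0.22 kg. It lies flat on the bench: two grey flanges, bright wire wound between them to 2 mm below the rim, a 32 mm hole right through. Origin: centre of its underside, z up. Mass may vary by a quarter.
- reel_small: Small solder reel, 46 mm in diameter, 20 mm tall, 0.12 kg. It lies flat on the bench: two grey flanges, bright wire wound between them to 2 mm below the rim, a 32 mm hole right through. Origin: centre of its underside, z up. Mass may vary by a quarter.
- strip: Fixed clip strip: white block 40 (x) by 180 (y) by 22 mm tall, three clips along y at -56, 0, +56 mm: a 19 mm square pocket, floor 8 mm above the bench, and over it, 25 mm above the bench, two sprung steel jaws closing along y on the part's neck. Pulled straight up, a part meets the jaws after some 4 mm; 3 to 8 N more frees it. Origin: centre of the underside, z up.
- plug: Locking plug, 50 g: round black flange 38 mm wide at 30 to 34 mm above the origin, on it a round ribbed black cap 25 mm wide, 34 to 58 mm. Stands in any clip of the strip, origin (centre of its underside, z up) 8 mm above the bench. Steel stem: foot 16 mm in diameter to 9 mm, neck 11 mm from 13 to 30 mm. Home: flange on the small reel, origin 52 mm above the stand's.
- nozzle_cone: Spare nozzle, to be left: a steel cone, 28 mm in diameter at 30 mm above the origin, 8 mm at its tip at 64 mm. Stands in any clip of the strip, origin (centre of its underside, z up) 8 mm above the bench. Steel stem: foot 16 mm in diameter to 9 mm, neck 11 mm from 13 to 30 mm. 
- nozzle_square: Spare nozzle, to be left: a square steel block 24 x 24 mm, from 30 to 46 mm above the origin. Stands in any clip of the strip, origin (centre of its underside, z up) 8 mm above the bench. Steel stem: foot 16 mm in diameter to 9 mm, neck 11 mm from 13 to 30 mm. 
There are look-alikes about, which are no part of the job. What is shaped like the reel_small but pink, purple or turquoise is not meant.

How it is judged:
By the outcome, as a careful person would: the job done as asked, in the order asked, and still so for the second after the job is handed in, with the robot touching nothing.
It also fails if it takes over 123 s, if anything falls off the work surface, if the arm or the gripper's body presses on something with over 40 N, if the wrist force passes 120 N, or if a joint passes its speed limit or range.

## Working session

There is one attempt and no reset: what is moved stays moved. The work goes in short steps, Python scripts to look and compute and a tool call to move; the robot and the scene stay as the last step left them, time stands still between calls to the robot, and variables do not carry over. Pictures are saved under pics/ and viewed, at most 14 in all, crops included, and the job is handed in when it is done.

Besides the shell and the picture viewer there is one more tool, called as name([rows], argument=value, ...), one row to a line, values as JSON. servo_tool: Moves the arm, as the interface text tells. Its arguments: {"type":"object","properties":{"motion":{"type":"array"}},"required":["motion"]}

```bash
mkdir -p pics; ls
cat > h.py <<'E'
import numpy as np, cv2, sys
sys.path.insert(0,'.')
from bench import ctrl
def cam(n): return ctrl.camera(n)
def slopes(c,u,v):
    x=(u-c['cx'])/c['fx'];y=(v-c['cy'])/c['fy'];X,Y=x,y
    for _ in range(15):
        s=1+c['k1']*(X*X+Y*Y);X,Y=x/s,y/s
    return X,Y
def onplane(c,u,v,z):
    X,Y=slopes(c,u,v);R=np.array(c['R']);t=np.array(c['t'])
    o=-R.T@t;d=R.T@np.array([X,Y,1.]);return o+d*(z-o[2])/d[2]
def pt(c,u,v):
    X,Y=slopes(c,u,v);d=c['depth'][int(v),int(u)]
    return np.array(c['R']).T@(np.array([X*d,Y*d,d])-np.array(c['t']))
def save(c,n): cv2.imwrite('pics/'+n+'.png',c['pixels'][:,:,::-1])
E
python3 - <<'E'
from h import *
for n in('top','scene'):
    c=cam(n);save(c,n+'0');np.savez('c_'+n,**c);R=np.array(c['R']);print(n,c['fx'],c['k1'],-R.T@np.array(c['t']),R.round(2).tolist())
o=ctrl.get_obs();print(o)
E
```

```text
pics
top 514.3762910694418 -0.14875513127160966 [0.33717569 0.01495494 1.23775528] [[-0.01, -1.0, -0.01], [-0.99, 0.01, -0.17], [0.17, 0.01, -0.99]]
scene 452.87960399724597 -0.10562282050063955 [ 0.90246044 -0.63402981  0.70750501] [[0.88, 0.47, 0.01], [0.32, -0.58, -0.75], [-0.35, 0.66, -0.66]]
{'time_s': 0.1, 'q': array([ 9.27656119e-01,  1.81473281e-01,  1.60790176e+00,  3.62260072e-05,
        1.35378853e+00, -2.06323988e-01]), 'dq': array([ 8.21916937e-04, -1.39171178e-03, -2.44734054e-03, -1.00761384e-03,
        7.14223731e-05, -2.06619811e-05]), 'joint_efforts': array([ 2.34319923e-04, -4.45873296e+01, -3.52237737e+01, -3.46177376e-04,
        4.01158060e-03, -3.74462377e-05]), 'eef_pos': array([0.24296925, 0.5206479 , 0.25547355]), 'eef_rot': array([-3.39783415e-04,  2.16679580e-01,  9.76242461e-01, -7.08383323e-04]), 'wrist_force': array([-0.06718443,  1.07287514, -0.46962768]), 'torque': array([-0.0189755 ,  0.00348259,  0.01931644]), 'grasp_force': 0.0, 'opening': 1.0021063567643589}
```

View pics/top0.png

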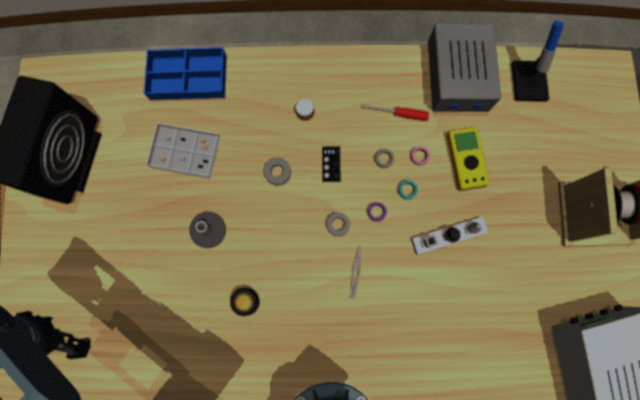

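View pics/scene0.png

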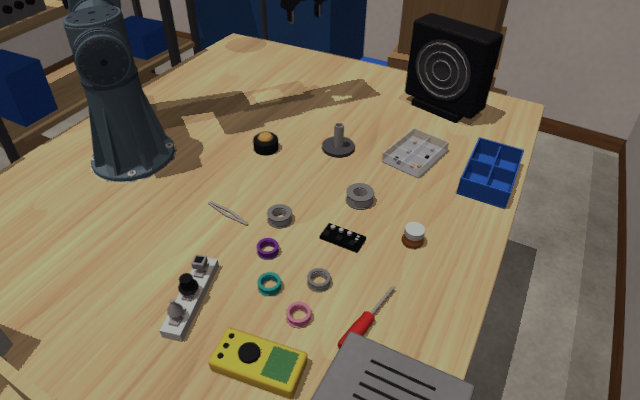

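Top view: the grey reels are at (277,171) large, (337,223) medium and (384,158) small. The stand is at (207,229). The strip runs (413,243)–(486,225), with the plug, a round black cap, in the middle clip at (452,233). The reel look-alikes are pink (420,155), turquoise (407,189) and purple (376,211). Only the grey one at (384,158) fits as reel_small.

Run:
```python
from h import *
T=np.load('c_top.npz');S=np.load('c_scene.npz')
T={k:T[k] for k in T.files};S={k:S[k] for k in S.files}
p=T['pixels'][130:260,180:500,::-1];cv2.imwrite('pics/crop.png',cv2.resize(p,None,fx=2.4,fy=2.4,interpolation=cv2.INTER_CUBIC))
def cloud(c,u0,v0,w):
    v,u=np.mgrid[v0-w:v0+w+1,u0-w:u0+w+1];u=u.ravel();v=v.ravel()
    d=c['depth'][v,u];X,Y=slopes(c,u.astype(float),v.astype(float))
    P=(np.stack([X*d,Y*d,d],1)-c['t'])@c['R'];return P[d>0]
for n,h,t,s,w in[('large',.028,(277,171),(360,195),18),('medium',.024,(337,223),(280,215),16),('small',.020,(384,158),(319,279),14),('foot',.01,(207,229),(338,147),24)]:
  for c,(u,v) in((T,t),(S,s)):
    P=cloud(c,u,v,w);m=abs(P[:,2]-h)<.004
    if m.sum()<10: print(n,'few',np.percentile(P[:,2],[5,50,95]));continue
    Q=P[m][:,:2].astype(np.float32);(cx,cy),r=cv2.minEnclosingCircle(Q);e=cv2.fitEllipse(cv2.convexHull(Q))
    print(n,m.sum(),'z',P[m][:,2].mean().round(4),'mec',round(cx,4),round(cy,4),round(2*r,4),'ell',np.round(e[0],4),np.round(e[1],4))
for c,(u,v),w in((T,(207,229),24),(S,(338,147),24)):
    P=cloud(c,u,v,w);m=(P[:,2]>.067)&(P[:,2]<.08);print('spindle top',m.sum(),P[m].mean(0).round(4),cv2.minEnclosingCircle(P[m][:,:2].astype(np.float32)))
for c,(u,v),w in((T,(450,235),45),(S,(190,297),45)):
    P=cloud(c,u,v,w);m=abs(P[:,2]-.022)<.003;Q=P[m][:,:2].astype(np.float32);print('strip',m.sum(),cv2.minAreaRect(Q))
for c,(u,v),w in((T,(452,233),10),(S,(188,284),12)):
    P=cloud(c,u,v,w);m=(P[:,2]>.058)&(P[:,2]<.072);print('cap',m.sum(),P[m].mean(0).round(4),cv2.minEnclosingCircle(P[m][:,:2].astype(np.float32)))
```

```text
large 369 z 0.0278 mec 0.6128 0.1228 0.0655 ell [0.6133 0.1227] [0.0623 0.0647]
large 339 z 0.0279 mec 0.6123 0.1229 0.0681 ell [0.6123 0.1232] [0.0645 0.067 ]
medium 264 z 0.024 mec 0.484 -0.0237 0.0554 ell [ 0.4839 -0.0236] [0.0544 0.0546]
medium 253 z 0.0237 mec 0.48 -0.0231 0.0584 ell [ 0.4807 -0.0228] [0.0544 0.0573]
small 121 z 0.0195 mec 0.6439 -0.1403 0.0452 ell [ 0.6437 -0.1397] [0.0423 0.0443]
small 194 z 0.0193 mec 0.6423 -0.1401 0.0487 ell [ 0.6436 -0.1394] [0.045  0.0471]
foot 818 z 0.0098 mec 0.469 0.2883 0.1182 ell [0.4672 0.2906] [0.1021 0.1076]
foot 433 z 0.0101 mec 0.4703 0.293 0.0961 ell [0.4725 0.2934] [0.0887 0.0947]
spindle top 54 [0.4733 0.2926 0.0729] ((0.47372859716415405, 0.2930632531642914), 0.01350786816328764)
spindle top 52 [0.4732 0.2916 0.0719] ((0.47241857647895813, 0.2930724322795868), 0.013941255398094654)
strip 624 ((0.5037441253662109, -0.27694180607795715), (0.1486799716949463, 0.18180833756923676), 15.480313301086426)
strip 904 ((0.4506356418132782, -0.2906132638454437), (0.04273330420255661, 0.1816444844007492), 16.14347267150879)
cap 99 [ 0.4518 -0.29    0.0654] ((0.4523071050643921, -0.29179561138153076), 0.013922538608312607)
cap 150 [ 0.4526 -0.2921  0.0646] ((0.4515519142150879, -0.29108667373657227), 0.013402348384261131)
```

View pics/crop.png

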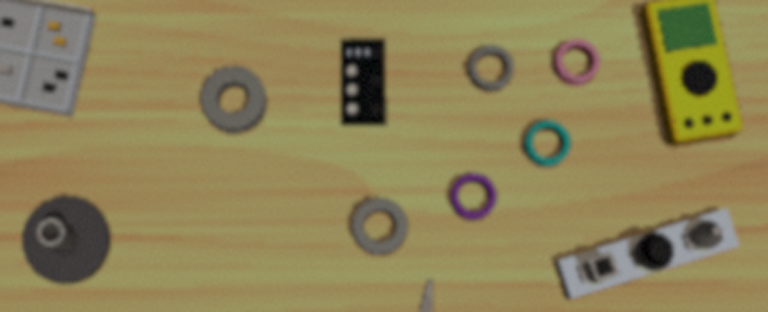

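Two views agree within about 2 mm. Sizes and heights match: large ⌀65 mm at z 28, medium ⌀55 at z 24, small ⌀45 at z 20, spindle top at z 73. In the crop the grey small reel at (490,67) stands apart from the pink, turquoise and purple ones, and the black cap sits between the square and cone nozzles. Next I plan the moves.

```bash
cat > d.py <<'E'
from h import *
from scipy.spatial.transform import Rotation as Ro
P=dict(L=(.6127,.1228),M=(.482,-.0233),S=(.6436,-.1398),T=(.473,.2927),P=(.452,-.291))
def delta(x,y,z):
    o=ctrl.get_obs();w=o['eef_rot'];r=Ro.from_quat([w[1],w[2],w[3],w[0]])
    return (r.inv().apply(np.array([x,y,z])-o['eef_pos'])*100).round(2)
if __name__=='__main__':
    o=ctrl.get_obs();w=o['eef_rot'];M=Ro.from_quat([w[1],w[2],w[3],w[0]]).as_matrix()
    a=sys.argv[1:];k=a[0].split('+');x,y=P[k[0]]
    if len(k)>1: x+=float(k[1])/1000;y+=float(k[2])/1000
    print('t',round(o['time_s'],2),'pos',o['eef_pos'].round(4),'ty',np.degrees(np.arctan2(M[1,1],M[0,1])).round(1),'tx',np.degrees(np.arctan2(M[1,0],M[0,0])).round(1),'open',round(o['opening'],3),'tip',ctrl.tip_reach,'F',o['wrist_force'].round(1),'gf',o['grasp_force'])
    for z in a[1:]: print(z,delta(x,y,float(z)))
E
python3 d.py L 0.12 0.022; python3 d.py T .12
```

```text
t 0.1 pos [0.243  0.5206 0.2555] ty 65.0 tx 155.0 open 1.002 tip 0.025 F [-0.1  1.1 -0.5] gf 0.0
0.12 [-50.34 -20.39  13.56]
0.022 [-50.34 -20.37  23.36]
t 0.1 pos [0.243  0.5206 0.2555] ty 65.0 tx 155.0 open 1.002 tip 0.025 F [-0.1  1.1 -0.5] gf 0.0
.12 [-30.49 -10.9   13.55]
```

servo_tool([
  [[-50.3,-20.4,5,0,-1],[-50.3,-20.4,5,0,-1],[-50.3,-20.4,5,0,-1],[-50.3,-20.4,5,0,-1],[-50.3,-20.4,5,0,-1]],
])

```text
time_s: 0.6
eef_pos: [0.4134, 0.337, 0.2329]
eef_rot: [-0.0, 0.216, 0.976, -0.0]
wrist_force: [0.2, 1.0, 0.2]
opening: 0.998
grasp_force: 0.0
```

servo_tool([
  [[-27.2,-11,8,0,-1],[-27.2,-11,8,0,-1],[-27.2,-11,8,0,-1],[-27.2,-11,8,0,-1],[-27.2,-11,8,0,-1]],
])

```text
time_s: 1.1
eef_pos: [0.5779, 0.1604, 0.1667]
eef_rot: [-0.0, 0.217, 0.976, -0.0]
wrist_force: [1.4, 0.9, 0.8]
opening: 1.001
grasp_force: 0.0
```

servo_tool([
  [[0,0,0,0,-1],[0,0,0,0,-1]],
])

```text
time_s: 1.3
eef_pos: [0.5769, 0.161, 0.1664]
eef_rot: [-0.001, 0.218, 0.976, -0.0]
wrist_force: [-1.1, 0.8, -0.1]
opening: 0.996
grasp_force: 0.0
```

```bash
python3 d.py L 0.1 0.06 0.022
```

```text
t 1.3 pos [0.5769 0.161  0.1664] ty 64.8 tx 154.8 open 0.996 tip 0.025 F [-1.1  0.8 -0.1] gf 0.0
0.1 [-4.88 -1.93  6.63]
0.06 [-4.89 -1.92 10.63]
0.022 [-4.9  -1.92 14.43]
```

servo_tool([
  [[-4.9,-1.9,6.6,0,-1],[-4.9,-1.9,6.6,0,-1],[-4.9,-1.9,10.6,0,-1],[-4.9,-1.9,10.6,0,-1],[-4.9,-1.9,10.6,0,-1]],
])

```text
time_s: 1.8
eef_pos: [0.6121, 0.1255, 0.0615]
eef_rot: [-0.001, 0.216, 0.976, -0.0]
wrist_force: [0.1, -0.0, 0.4]
opening: 1.0
grasp_force: 0.0
```

```bash
python3 d.py L 0.022
python3 - <<'E'
from h import *
c=cam('scene');p=c['pixels'][110:270,280:460,::-1];cv2.imwrite('pics/a1.png',cv2.resize(p,None,fx=3.3,fy=3.3,interpolation=cv2.INTER_CUBIC))
E
```

```text
t 1.8 pos [0.6121 0.1255 0.0615] ty 65.1 tx 155.1 open 1.0 tip 0.025 F [ 0.1 -0.   0.4] gf 0.0
0.022 [-0.17 -0.22  3.95]
```

View pics/a1.png

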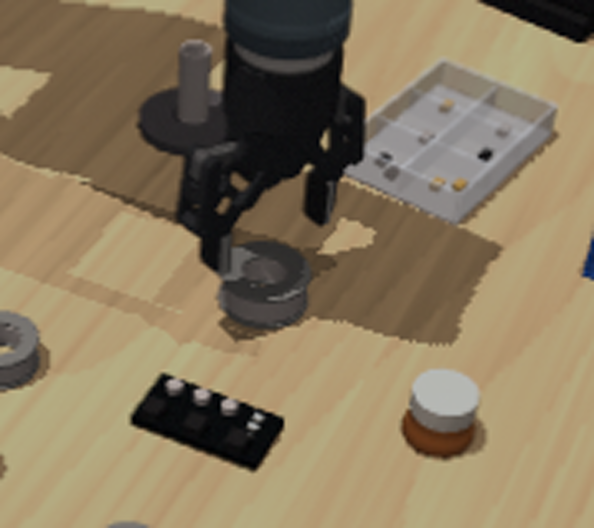

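The gripper straddles the large reel. The near fingertip is at about (346,192) in the full image and the other at about (377,177).

Run:
```python
from h import *
S=np.load('c_scene.npz');S={k:S[k] for k in S.files}
def proj(X):
    q=S['R']@np.array(X)+S['t'];x,y=q[:2]/q[2];s=1+S['k1']*(x*x+y*y);return (S['fx']*x*s+S['cx']).round(1),(S['fy']*y*s+S['cy']).round(1)
for d in(-.0425,-.057,.0425,.057):
    print(d,[(z,proj((.6121+.42*d,.1255+.906*d,z))) for z in(.036,.043,.05)])
c=cam('scene');X=[]
for v in range(186,195):
    print(v,[ (pt(c,u,v)[1:]*1000).round(0).tolist() for u in (343,346,349)])
```

```text
-0.0425 [(0.036, (np.float64(346.1), np.float64(195.2))), (0.043, (np.float64(346.2), np.float64(192.9))), (0.05, (np.float64(346.3), np.float64(190.5)))]
-0.057 [(0.036, (np.float64(341.1), np.float64(197.7))), (0.043, (np.float64(341.2), np.float64(195.4))), (0.05, (np.float64(341.4), np.float64(193.0)))]
0.0425 [(0.036, (np.float64(373.7), np.float64(181.3))), (0.043, (np.float64(373.9), np.float64(179.0))), (0.05, (np.float64(374.2), np.float64(176.6)))]
0.057 [(0.036, (np.float64(378.2), np.float64(179.0))), (0.043, (np.float64(378.4), np.float64(176.7))), (0.05, (np.float64(378.7), np.float64(174.4)))]
186 [[74.0, 72.0], [75.0, 73.0], [78.0, 73.0]]
187 [[74.0, 69.0], [77.0, 69.0], [80.0, 69.0]]
188 [[77.0, 63.0], [77.0, 66.0], [80.0, 66.0]]
189 [[73.0, 63.0], [75.0, 65.0], [79.0, 65.0]]
190 [[75.0, 59.0], [77.0, 61.0], [79.0, 62.0]]
191 [[137.0, -1.0], [78.0, 56.0], [80.0, 58.0]]
192 [[134.0, -1.0], [80.0, 52.0], [78.0, 56.0]]
193 [[129.0, 0.0], [102.0, 29.0], [104.0, 29.0]]
194 [[128.0, -2.0], [128.0, 2.0], [103.0, 28.0]]
```

servo_tool([
  [[0.0,-0.0,3.9,0,-1],[0.0,0.0,3.9,0,-1],[0,0,3.9,0,-1],[0,0,3.9,0,1],[0,0,3.9,0,1]],
])

```text
time_s: 2.4
eef_pos: [0.6153, 0.1242, 0.0257]
eef_rot: [0.002, 0.216, 0.976, 0.0]
wrist_force: [-1.3, -1.0, 0.4]
opening: 0.745
grasp_force: 65.7
```

servo_tool([
  [[0,0,0,0,1],[0,0,0,0,1],[0,0,0,0,1],[0,0,0,0,1],[0,0,0,0,1]],
])

```text
time_s: 2.9
eef_pos: [0.6153, 0.1242, 0.0257]
eef_rot: [0.002, 0.216, 0.976, 0.0]
wrist_force: [-2.3, 0.4, 7.8]
opening: 0.744
grasp_force: 66.7
```

```bash
python3 d.py L 0.022; python3 d.py T .125
```

```text
t 2.9 pos [0.6153 0.1242 0.0257] ty 65.0 tx 155.0 open 0.744 tip 0.025 F [-2.3  0.4  7.8] gf 66.70816596597433
0.022 [ 0.17 -0.24  0.37]
t 2.9 pos [0.6153 0.1242 0.0257] ty 65.0 tx 155.0 open 0.744 tip 0.025 F [-2.3  0.4  7.8] gf 66.70816596597433
.125 [19.98  9.27 -9.99]
```

servo_tool([
  [[0,0,-1,0,1],[0,0,-5,0,1],[0,0,-10,0,1],[0,0,-10,0,1],[0,0,-10,0,1]],
])

```text
time_s: 3.4
eef_pos: [0.6144, 0.1242, 0.125]
eef_rot: [0.002, 0.217, 0.976, 0.0]
wrist_force: [-1.2, 0.0, -4.3]
opening: 0.743
grasp_force: 68.6
```

```bash
python3 d.py T .125;python3 - <<'E'
from h import *
c=cam('scene');p=c['pixels'][70:230,280:460,::-1];cv2.imwrite('pics/a2.png',cv2.resize(p,None,fx=3.3,fy=3.3,interpolation=cv2.INTER_CUBIC))
E
```

```text
t 3.4 pos [0.6144 0.1242 0.125 ] ty 65.0 tx 155.0 open 0.743 tip 0.025 F [-1.2  0.  -4.3] gf 68.60708378255367
.125 [19.94  9.28 -0.05]
```

View pics/a2.png

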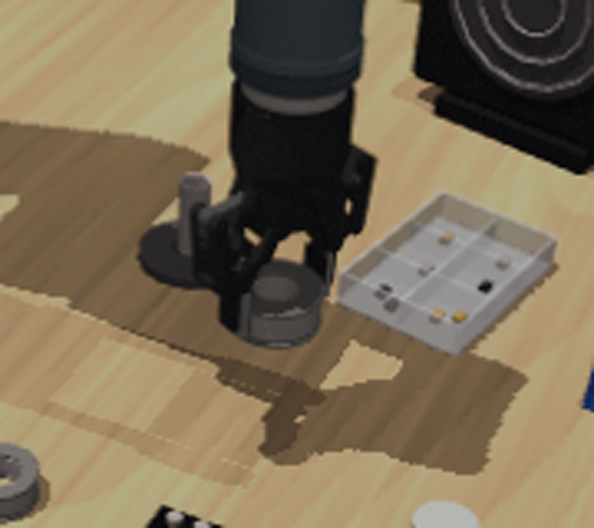

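The reel is held level, with its top ellipse centred at crop (275,290).

```bash
cat > reel.py <<'E'
# centre of the held reel: lit-grey points in scene view around u,v, z band; LSQ circle of given radius
from h import *
from scipy.optimize import least_squares
from scipy.spatial.transform import Rotation as Ro
def reel(R,h,under):
    o=ctrl.get_obs();w=o['eef_rot'];r=Ro.from_quat([w[1],w[2],w[3],w[0]]);c=cam('scene')
    v,u=np.mgrid[0:400,0:640];u=u.ravel();v=v.ravel();d=c['depth'].ravel();X,Y=slopes(c,u.astype(float),v.astype(float))
    P=(np.stack([X*d,Y*d,d],1)-c['t'])@c['R'];b=o['eef_pos'];zb=b[2]-under
    rr=np.hypot(P[:,0]-b[0],P[:,1]-b[1]);br=c['pixels'].reshape(-1,3).max(1)
    m=(d>0)&(rr<R+.006)&(br>75)
    z=P[m&(P[:,2]>zb-.01)&(P[:,2]<zb+h+.01)]
    Q=(r.inv().apply(z-b))
    print('n',len(z),'z rel reel',np.percentile(z[:,2]-zb,[2,50,98]).round(4))
    s=Q[(z[:,2]<zb+h-.003)&(np.hypot(Q[:,0],Q[:,1])>.6*R)]
    f=least_squares(lambda p:np.hypot(s[:,0]-p[0],s[:,1]-p[1])-R+.001,[0,0],loss='soft_l1',f_scale=.002)
    print('side fit (tool x,y)',len(s),f.x.round(4),'rms',np.sqrt((f.fun**2).mean()).round(4))
    t=Q[z[:,2]>zb+h-.003]
    if len(t)>5: e=cv2.minEnclosingCircle(t[:,:2].astype(np.float32));print('top mec',len(t),np.round(e[0],4),round(2*e[1],4))
reel(*map(float,sys.argv[1:]))
E
python3 reel.py .033 .028 .0257
```

```text
n 88 z rel reel [0.0024 0.0172 0.0311]
side fit (tool x,y) 54 [0.0022 0.0012] rms 0.003
top mec 21 [0.     0.0018] 0.0656
```

servo_tool([
  [[4,1.9,0,0,1],[8,3.7,0,0,1],[12,5.6,0,0,1],[16,7.4,0,0,1],[19.8,9.3,0,0,1]],
])

```text
time_s: 4.0
eef_pos: [0.4701, 0.2927, 0.1202]
eef_rot: [-0.002, 0.217, 0.976, -0.001]
wrist_force: [-0.1, 0.3, -3.5]
opening: 0.744
grasp_force: 68.6
```

servo_tool([
  [[0,0,0,0,1],[0,0,0,0,1],[0,0,0,0,1]],
])

```text
time_s: 4.3
eef_pos: [0.4732, 0.2915, 0.1215]
eef_rot: [-0.001, 0.217, 0.976, -0.001]
wrist_force: [0.6, -0.0, -3.8]
opening: 0.744
grasp_force: 68.6
```

```bash
python3 d.py T .125 .1; python3 reel.py .033 .028 .0257
```

```text
t 4.3 pos [0.4732 0.2915 0.1215] ty 65.0 tx 155.0 open 0.744 tip 0.025 F [ 0.6 -0.  -3.8] gf 68.57174031436443
.125 [ 0.07  0.1  -0.35]
.1 [0.07 0.11 2.15]
n 21 z rel reel [0.0018 0.0109 0.0312]
side fit (tool x,y) 15 [0.0029 0.0001] rms 0.0027
top mec 6 [0.0005 0.0029] 0.0617
```

servo_tool([
  [[-0.1,0.1,0,0,1],[-0.1,0.1,0.8,0,1],[-0.1,0.1,1.6,0,1],[-0.1,0.1,2.4,0,1],[-0.1,0.1,3.2,0,1]],
])

```text
time_s: 4.85
eef_pos: [0.4744, 0.2924, 0.0894]
eef_rot: [-0.0, 0.217, 0.976, -0.0]
wrist_force: [-0.4, -0.1, -4.0]
opening: 0.744
grasp_force: 68.7
```

```bash
python3 d.py T .125 .036
python3 - <<'E'
from h import *
c=cam('scene');p=c['pixels'][70:190,280:430,::-1];cv2.imwrite('pics/a3.png',cv2.resize(p,None,fx=4,fy=4,interpolation=cv2.INTER_CUBIC))
E
```

```text
t 4.85 pos [0.4744 0.2924 0.0894] ty 65.0 tx 155.0 open 0.744 tip 0.025 F [-0.4 -0.1 -4. ] gf 68.65729495882988
.125 [ 0.14 -0.04 -3.56]
.036 [ 0.13 -0.03  5.34]
```

View pics/a3.png

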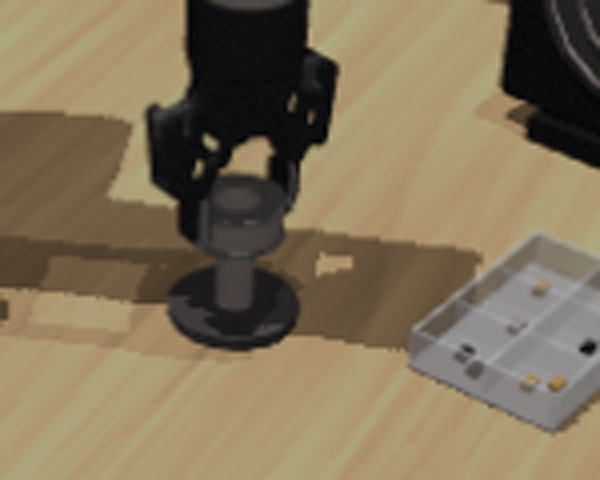

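The reel is threaded on the spindle, at crop (240,215), with no contact force. Continuing down.

servo_tool([
  [[0,0,1.2,0,1],[0,0,2.4,0,1],[0,0,3.6,0,1],[0,0,4.4,0,1],[0,0,5.0,0,1]],
])

```text
time_s: 5.4
eef_pos: [0.4742, 0.2925, 0.0394]
eef_rot: [-0.001, 0.217, 0.976, -0.0]
wrist_force: [-0.6, -0.8, -3.0]
opening: 0.745
grasp_force: 68.6
```

servo_tool([
  [[0,0,0.2,0,1],[0,0,0.4,0,1],[0,0,0.4,0,1]],
])

```text
time_s: 5.7
eef_pos: [0.4749, 0.2928, 0.0367]
eef_rot: [0.0, 0.217, 0.976, 0.0]
wrist_force: [-0.3, 0.7, -3.3]
opening: 0.742
grasp_force: 68.6
```

servo_tool([
  [[0,0,0.1,0,1],[0,0,0.1,0,1],[0,0,0.2,0,1],[0,0,0.2,0,1]],
])

```text
time_s: 6.1
eef_pos: [0.4749, 0.2929, 0.0357]
eef_rot: [0.0, 0.217, 0.976, 0.0]
wrist_force: [-3.9, -1.5, 5.7]
opening: 0.741
grasp_force: 69.5
```

Seated: the vertical force flipped at TCP z 35.7 mm, as predicted. Releasing and moving on to the medium reel.

servo_tool([
  [[0,0,0,0,-1],[0,0,0,0,-1],[0,0,0,0,-1],[0,0,-1.5,0,-1],[0,0,-6,0,-1]],
])

```text
time_s: 6.6
eef_pos: [0.4715, 0.2915, 0.0919]
eef_rot: [-0.004, 0.217, 0.976, -0.002]
wrist_force: [0.7, 0.5, 0.3]
opening: 0.999
grasp_force: 0.0
```

servo_tool([
  [[0,0,-5,0,-1],[0,0,-7,0,-1],[0,0,-7,0,-1]],
])

```text
time_s: 6.9
eef_pos: [0.4775, 0.2938, 0.1702]
eef_rot: [0.004, 0.217, 0.976, 0.003]
wrist_force: [0.9, -0.3, -0.1]
opening: 0.998
grasp_force: 0.0
```

```bash
python3 d.py M .13 .06 .0245
```

```text
t 6.9 pos [0.4775 0.2938 0.1702] ty 65.0 tx 155.0 open 0.998 tip 0.025 F [ 0.9 -0.3 -0.1] gf 0.0
.13 [-13.79 -28.57   3.92]
.06 [-13.75 -28.62  10.92]
.0245 [-13.72 -28.64  14.47]
```

servo_tool([
  [[-2,-4.2,0,0,-1],[-4,-8.4,0,0,-1],[-6,-12.6,0,0,-1],[-8,-16.8,0,0,-1],[-10,-20.8,0.5,0,-1]],
])

```text
time_s: 7.4
eef_pos: [0.4767, 0.0602, 0.1595]
eef_rot: [0.0, 0.217, 0.976, -0.0]
wrist_force: [1.0, 0.3, -0.2]
opening: 0.998
grasp_force: 0.0
```

servo_tool([
  [[-1.9,-4,2,0,-1],[-3.8,-7.8,4,0,-1],[-3.8,-7.8,8,0,-1],[-3.8,-7.8,8,0,-1],[-3.8,-7.8,8,0,-1]],
])

```text
time_s: 7.9
eef_pos: [0.4775, -0.0244, 0.0788]
eef_rot: [-0.002, 0.217, 0.976, 0.0]
wrist_force: [-0.1, 0.6, 0.1]
opening: 1.003
grasp_force: 0.0
```

```bash
python3 d.py M .0245
```

```text
t 7.9 pos [ 0.4775 -0.0244  0.0788] ty 65.0 tx 155.0 open 1.003 tip 0.025 F [-0.1  0.6  0.1] gf 0.0
.0245 [-0.38  0.3   5.43]
```

servo_tool([
  [[-0.4,0.3,0,0,-1],[-0.4,0.3,2.5,0,-1],[-0.4,0.3,4.5,0,-1],[-0.4,0.3,5.3,0,-1],[-0.4,0.3,5.3,0,-1]],
])

```text
time_s: 8.4
eef_pos: [0.4839, -0.0231, 0.0269]
eef_rot: [-0.0, 0.216, 0.976, 0.0]
wrist_force: [-0.7, -0.1, -0.6]
opening: 1.0
grasp_force: 0.0
```

servo_tool([
  [[0,0,0,0,1],[0,0,0,0,1],[0,0,0,0,1],[0,0,0,0,1],[0,0,0,0,1]],
])

```text
time_s: 8.9
eef_pos: [0.4848, -0.0238, 0.0285]
eef_rot: [0.001, 0.217, 0.976, 0.0]
wrist_force: [-2.1, 3.2, 11.7]
opening: 0.633
grasp_force: 61.4
```

```bash
python3 d.py M .0245
```

```text
t 8.9 pos [ 0.4848 -0.0238  0.0285] ty 65.0 tx 155.0 open 0.633 tip 0.025 F [-2.1  3.2 11.7] gf 61.408483162522316
.0245 [ 0.28 -0.07  0.4 ]
```

servo_tool([
  [[0,0,-1,0,1],[0,0,-5,0,1],[0,0,-10,0,1],[0,0,-14,0,1],[0,0,-14,0,1]],
])

```text
time_s: 9.4
eef_pos: [0.4876, -0.0249, 0.1735]
eef_rot: [0.006, 0.217, 0.976, -0.001]
wrist_force: [0.8, -0.4, -2.4]
opening: 0.633
grasp_force: 65.0
```

```bash
python3 d.py T .155; python3 reel.py .028 .024 .0285;python3 - <<'E'
from h import *
c=cam('scene');save(c,'x');p=c['pixels'][60:220,190:370,::-1];cv2.imwrite('pics/a4.png',cv2.resize(p,None,fx=3.3,fy=3.3,interpolation=cv2.INTER_CUBIC))
E
```

```text
t 9.4 pos [ 0.4876 -0.0249  0.1735] ty 65.0 tx 155.0 open 0.633 tip 0.025 F [ 0.8 -0.4 -2.4] gf 65.00286307185888
.155 [14.78 28.16  1.72]
n 70 z rel reel [0.0008 0.0218 0.0252]
side fit (tool x,y) 31 [-0.0092  0.0019] rms 0.0032
top mec 37 [0.0217 0.0021] 0.0273
```

View pics/a4.png

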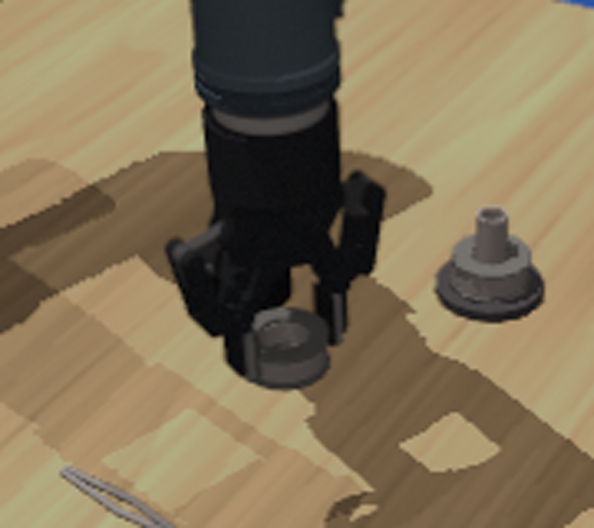

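The medium reel is held level (crop ellipse (288,335)), and the large one lies flat on the stand. I'll refit the held offset, excluding the fingers by position rather than brightness.

```bash
sed -i 's/m=(d>0)&(rr<R+.006)&(br>75)/ty=r.as_matrix()[:,1];yy=(P-b)@ty;m=(d>0)\&(rr<R+.008)\&(abs(yy)<.85*R)/' reel.py
cat >> reel.py <<'E'
E
python3 reel.py .028 .024 .0285; python3 d.py T .155
```

```text
n 475 z rel reel [0.0012 0.0185 0.0255]
side fit (tool x,y) 254 [ 0.0037 -0.0029] rms 0.006
top mec 208 [ 0.0038 -0.0012] 0.058
t 9.55 pos [ 0.4829 -0.0236  0.1662] ty 65.0 tx 155.0 open 0.631 tip 0.025 F [-1.  -0.1 -3.4] gf 64.93668727576733
.155 [14.28 28.24  1.13]
```

```bash
sed -i 's/>.6\*R)/>.8*R)/' reel.py; python3 reel.py .028 .024 .0285; python3 reel.py .028 .024 .0285; python3 d.py T .155
```

```text
n 465 z rel reel [0.0016 0.0182 0.0255]
side fit (tool x,y) 99 [0.0041 0.0004] rms 0.0009
top mec 203 [ 0.0042 -0.001 ] 0.0576
n 472 z rel reel [0.001  0.0181 0.0255]
side fit (tool x,y) 95 [0.0042 0.0002] rms 0.001
top mec 207 [ 0.0044 -0.0016] 0.0586
t 9.65 pos [ 0.4821 -0.0234  0.1648] ty 65.0 tx 155.0 open 0.634 tip 0.025 F [-0.9  0.6 -3.6] gf 64.94028590619564
.155 [14.2  28.26  1.02]
```

servo_tool([
  [[2,4.1,0,0,1],[4,8.2,0,0,1],[6,12.3,0,0,1],[8,16.4,0,0,1],[10,20.4,0,0,1]],
])

```text
time_s: 10.15
eef_pos: [0.4778, 0.2049, 0.1646]
eef_rot: [-0.002, 0.217, 0.976, -0.001]
wrist_force: [0.6, -0.7, -3.3]
opening: 0.626
grasp_force: 65.0
```

servo_tool([
  [[1.9,4,0.5,0,1],[3.8,7.9,1,0,1],[3.8,7.9,1,0,1],[3.8,7.9,1,0,1],[3.8,7.9,1,0,1]],
])

```text
time_s: 10.65
eef_pos: [0.4776, 0.29, 0.1552]
eef_rot: [-0.001, 0.217, 0.976, -0.001]
wrist_force: [-0.1, -1.2, -2.2]
opening: 0.629
grasp_force: 65.2
```

```bash
python3 reel.py .028 .024 .0285; python3 reel.py .028 .024 .0285; python3 d.py T .155
python3 - <<'E'
from h import *
o=ctrl.get_obs();c=cam('scene')
# spindle tube and large reel as seen now in the scene view
v,u=np.mgrid[60:220,260:420];u=u.ravel();v=v.ravel();d=c['depth'][v,u];X,Y=slopes(c,u*1.,v*1.)
P=(np.stack([X*d,Y*d,d],1)-c['t'])@c['R']
r=np.hypot(P[:,0]-.473,P[:,1]-.2927)
from scipy.optimize import least_squares
for z0,z1,R in((.044,.068,.013),(.012,.034,.032)):
    s=P[(P[:,2]>z0)&(P[:,2]<z1)&(r<R+.008)&(r>R-.006)]
    f=least_squares(lambda p:np.hypot(s[:,0]-p[0],s[:,1]-p[1])-R,[.473,.2927],loss='soft_l1',f_scale=.002);print(len(s),f.x.round(4),f.fun.std().round(4))
E
```

```text
n 246 z rel reel [0.0026 0.0171 0.0247]
side fit (tool x,y) 57 [0.0035 0.0008] rms 0.0019
top mec 95 [0.0008 0.0008] 0.0551
n 247 z rel reel [0.0016 0.0167 0.0248]
side fit (tool x,y) 57 [0.0036 0.0016] rms 0.0011
top mec 91 [-0.0002 -0.0002] 0.0566
t 10.75 pos [0.4783 0.2897 0.156 ] ty 64.9 tx 154.9 open 0.631 tip 0.025 F [ 0.1  0.  -2.2] gf 65.19485458731651
.155 [0.61 0.05 0.1 ]
84 [0.4718 0.2949] 0.0017
169 [0.4727 0.2944] 0.002
```

servo_tool([
  [[0.35,0.1,0.5,0,1],[0.35,0.1,2.5,0,1],[0.35,0.1,4,0,1],[0.35,0.1,5,0,1],[0.35,0.1,6,0,1]],
])

```text
time_s: 11.3
eef_pos: [0.4754, 0.2932, 0.0956]
eef_rot: [-0.0, 0.217, 0.976, -0.0]
wrist_force: [-0.1, 0.3, -2.8]
opening: 0.63
grasp_force: 65.2
```

servo_tool([
  [[0,0,0.6,0,1],[0,0,1.2,0,1],[0,0,1.2,0,1]],
])

```text
time_s: 11.6
eef_pos: [0.4752, 0.2932, 0.0839]
eef_rot: [-0.0, 0.217, 0.976, -0.0]
wrist_force: [-0.4, 0.1, -2.6]
opening: 0.633
grasp_force: 65.2
```

servo_tool([
  [[0,0,0.6,0,1],[0,0,1.1,0,1],[0,0,1.4,0,1],[0,0,1.6,0,1],[0,0,1.6,0,1]],
])

```text
time_s: 12.1
eef_pos: [0.4753, 0.2933, 0.0683]
eef_rot: [-0.0, 0.217, 0.976, -0.0]
wrist_force: [-0.1, -2.2, -2.3]
opening: 0.632
grasp_force: 65.2
```

servo_tool([
  [[0,0,0.1,0,1],[0,0,0.2,0,1],[0,0,0.2,0,1]],
])

```text
time_s: 12.4
eef_pos: [0.4757, 0.2934, 0.0667]
eef_rot: [0.0, 0.217, 0.976, 0.0]
wrist_force: [0.3, 1.0, -2.4]
opening: 0.635
grasp_force: 65.2
```

servo_tool([
  [[0,0,0.1,0,1],[0,0,0.1,0,1],[0,0,0.2,0,1],[0,0,0.2,0,1]],
])

```text
time_s: 12.8
eef_pos: [0.4758, 0.2935, 0.0665]
eef_rot: [0.0, 0.217, 0.976, -0.0]
wrist_force: [-6.7, -3.3, 14.2]
opening: 0.63
grasp_force: 66.8
```

Seated: the force turned at TCP z 66.5 mm, exactly as predicted. Releasing.

servo_tool([
  [[0,0,0,0,-1],[0,0,0,0,-1],[0,0,0,0,-1],[0,0,-1.5,0,-1],[0,0,-5,0,-1]],
])

```text
time_s: 13.3
eef_pos: [0.4733, 0.2925, 0.1128]
eef_rot: [-0.003, 0.217, 0.976, -0.002]
wrist_force: [1.1, -0.8, -0.0]
opening: 1.001
grasp_force: 0.0
```

servo_tool([
  [[0,0,-4,0,-1],[0,0,-6,0,-1],[0,0,-6,0,-1]],
])

```text
time_s: 13.6
eef_pos: [0.4781, 0.2944, 0.1797]
eef_rot: [0.004, 0.217, 0.976, 0.002]
wrist_force: [-0.6, -0.3, 0.2]
opening: 0.998
grasp_force: 0.0
```

```bash
python3 d.py S .08 .031
```

```text
t 13.6 pos [0.4781 0.2944 0.1797] ty 65.0 tx 155.0 open 0.998 tip 0.025 F [-0.6 -0.3  0.2] gf 0.0
.08 [-33.3  -32.41   9.98]
.031 [-33.27 -32.44  14.88]
```

servo_tool([
  [[-3.4,-3.3,0,0,-1],[-6.8,-6.6,0,0,-1],[-10.2,-9.9,0,0,-1],[-13.6,-13.2,0,0,-1],[-17,-16.5,0,0,-1]],
])

```text
time_s: 14.1
eef_pos: [0.5596, 0.0702, 0.174]
eef_rot: [-0.001, 0.217, 0.976, -0.0]
wrist_force: [0.5, 1.3, 0.6]
opening: 1.005
grasp_force: 0.0
```

servo_tool([
  [[-3.4,-3.3,0,0,-1],[-6.8,-6.6,1,0,-1],[-10.2,-9.9,3,0,-1],[-13.6,-13.2,5,0,-1],[-16.3,-15.9,7,0,-1]],
])

```text
time_s: 14.6
eef_pos: [0.6404, -0.1433, 0.1034]
eef_rot: [-0.0, 0.217, 0.976, -0.0]
wrist_force: [0.2, 0.7, 0.5]
opening: 0.998
grasp_force: 0.0
```

servo_tool([
  [[0,0,2,0,-1],[0,0,2,0,-1],[0,0,2,0,-1]],
])

```text
time_s: 14.9
eef_pos: [0.6393, -0.1403, 0.0837]
eef_rot: [-0.001, 0.217, 0.976, 0.0]
wrist_force: [-0.2, 0.2, -0.6]
opening: 1.002
grasp_force: 0.0
```

```bash
python3 d.py S .08 .031
```

```text
t 14.9 pos [ 0.6393 -0.1403  0.0837] ty 65.0 tx 155.0 open 1.002 tip 0.025 F [-0.2  0.2 -0.6] gf 0.0
.08 [-0.37  0.23  0.37]
.031 [-0.38  0.23  5.27]
```

servo_tool([
  [[-0.4,0.2,0,0,-1],[-0.4,0.2,2.5,0,-1],[-0.4,0.2,4.3,0,-1],[-0.4,0.2,5.1,0,-1],[-0.4,0.2,5.1,0,-1]],
])

```text
time_s: 15.4
eef_pos: [0.6437, -0.14, 0.0322]
eef_rot: [-0.001, 0.216, 0.976, 0.0]
wrist_force: [0.5, 0.1, 0.1]
opening: 0.996
grasp_force: 0.0
```

servo_tool([
  [[0,0,0,0,1],[0,0,0,0,1],[0,0,0,0,1],[0,0,0,0,1],[0,0,0,0,1]],
])

```text
time_s: 15.9
eef_pos: [0.6457, -0.1413, 0.0354]
eef_rot: [0.001, 0.217, 0.976, -0.0]
wrist_force: [-1.6, 1.0, 4.0]
opening: 0.498
grasp_force: 60.1
```

```bash
python3 d.py S .08 .031
```

```text
t 15.9 pos [ 0.6457 -0.1413  0.0354] ty 65.0 tx 155.0 open 0.498 tip 0.025 F [-1.6  1.   4. ] gf 60.099716037511826
.08 [ 0.24  0.05 -4.46]
.031 [0.25 0.05 0.44]
```

servo_tool([
  [[0,0,-1,0,1],[0,0,-5,0,1],[0,0,-10,0,1],[0,0,-14,0,1],[0,0,-14,0,1]],
])

```text
time_s: 16.4
eef_pos: [0.6488, -0.1425, 0.1827]
eef_rot: [0.007, 0.217, 0.976, -0.001]
wrist_force: [1.6, 0.5, 0.2]
opening: 0.501
grasp_force: 61.4
```

servo_tool([
  [[0,0,0,0,1],[0,0,0,0,1]],
])

```text
time_s: 16.6
eef_pos: [0.6437, -0.1406, 0.1723]
eef_rot: [-0.001, 0.217, 0.976, 0.0]
wrist_force: [0.4, 0.0, -1.5]
opening: 0.498
grasp_force: 61.4
```

```bash
python3 reel.py .023 .02 .0354; python3 reel.py .023 .02 .0354;python3 d.py T .17
python3 - <<'E'
from h import *
c=cam('scene');p=c['pixels'][120:300,240:420,::-1];cv2.imwrite('pics/a5.png',cv2.resize(p,None,fx=3.3,fy=3.3,interpolation=cv2.INTER_CUBIC))
E
```

```text
n 364 z rel reel [0.0004 0.0134 0.0213]
side fit (tool x,y) 106 [-0.0002  0.0012] rms 0.0026
top mec 146 [ 0.0034 -0.001 ] 0.0474
n 355 z rel reel [0.0014 0.0132 0.0215]
side fit (tool x,y) 114 [-0.0019  0.003 ] rms 0.0028
top mec 143 [0.0011 0.0004] 0.0458
t 16.7 pos [ 0.6435 -0.1405  0.1714] ty 65.0 tx 155.0 open 0.499 tip 0.025 F [-0.1 -0.7 -1.4] gf 61.40785362571478
.17 [33.77 32.04  0.27]
```

View pics/a5.png

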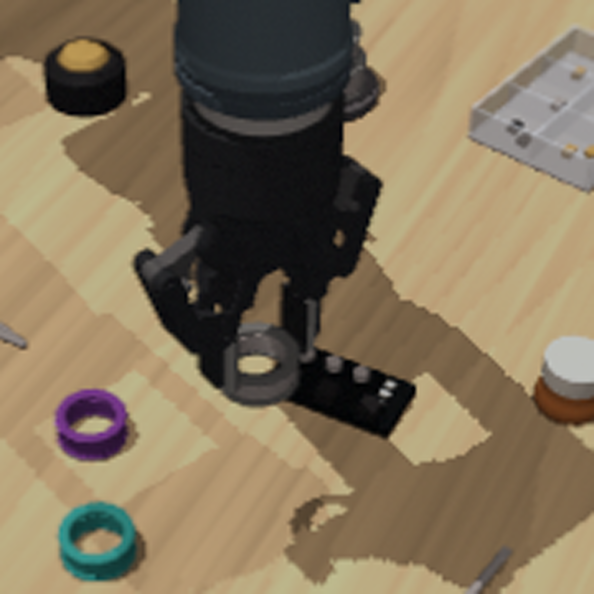

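The grey small reel is held level, at crop (260,365). The pink, purple and turquoise ones are untouched. Carrying it to the spindle.

servo_tool([
  [[3.4,3.2,0,0,1],[6.8,6.4,0,0,1],[10.2,9.6,0,0,1],[13.6,12.8,0,0,1],[17,16.2,0,0,1]],
])

```text
time_s: 17.25
eef_pos: [0.5576, 0.0792, 0.1724]
eef_rot: [-0.001, 0.217, 0.976, -0.0]
wrist_force: [0.5, 0.3, -0.8]
opening: 0.495
grasp_force: 61.4
```

servo_tool([
  [[3.4,3.2,0,0,1],[6.8,6.4,0,0,1],[10.2,9.6,0,0,1],[13.6,12.8,0,0,1],[16.6,15.8,0,0,1]],
])

```text
time_s: 17.75
eef_pos: [0.4738, 0.2928, 0.1726]
eef_rot: [-0.001, 0.216, 0.976, -0.0]
wrist_force: [0.4, 0.2, -1.1]
opening: 0.496
grasp_force: 61.4
```

servo_tool([
  [[0,0,1,0,1],[0,0,1,0,1],[0,0,1,0,1]],
])

```text
time_s: 18.05
eef_pos: [0.4754, 0.2902, 0.1626]
eef_rot: [-0.001, 0.217, 0.976, -0.001]
wrist_force: [0.9, 0.8, -0.3]
opening: 0.499
grasp_force: 61.4
```

```bash
python3 reel.py .023 .02 .0354; python3 reel.py .023 .02 .0354;python3 d.py T .1354
```

```text
n 167 z rel reel [0.0016 0.012  0.0255]
side fit (tool x,y) 44 [ 0.0023 -0.0006] rms 0.0024
top mec 52 [0.0004 0.0003] 0.0448
n 162 z rel reel [0.0007 0.0124 0.0218]
side fit (tool x,y) 47 [0.0017 0.0002] rms 0.0023
top mec 54 [ 0.     -0.0007] 0.0443
t 18.15 pos [0.4762 0.2899 0.1634] ty 64.9 tx 154.9 open 0.499 tip 0.025 F [-0.3 -0.2 -1.3] gf 61.449805833399296
.1354 [0.41 0.11 2.8 ]
```

servo_tool([
  [[0.3,0.15,0.5,0,1],[0.3,0.15,2.5,0,1],[0.3,0.15,4,0,1],[0.3,0.15,4.8,0,1],[0.3,0.15,5.2,0,1]],
])

```text
time_s: 18.65
eef_pos: [0.473, 0.2933, 0.1103]
eef_rot: [-0.001, 0.217, 0.976, -0.001]
wrist_force: [0.4, 0.1, -1.5]
opening: 0.502
grasp_force: 61.4
```

servo_tool([
  [[0,0,0.4,0,1],[0,0,0.8,0,1],[0,0,0.8,0,1]],
])

```text
time_s: 18.95
eef_pos: [0.4735, 0.2938, 0.1034]
eef_rot: [-0.0, 0.217, 0.976, -0.0]
wrist_force: [-0.6, -0.4, -1.4]
opening: 0.501
grasp_force: 61.4
```

Threaded with no force. The target is TCP z ≈ 97.4 mm.

servo_tool([
  [[0,0,0.3,0,1],[0,0,0.5,0,1],[0,0,0.5,0,1],[0,0,0.6,0,1],[0,0,0.6,0,1]],
])

```text
time_s: 19.45
eef_pos: [0.4735, 0.2938, 0.0976]
eef_rot: [-0.0, 0.217, 0.976, -0.0]
wrist_force: [-0.2, -0.8, -0.7]
opening: 0.504
grasp_force: 61.4
```

servo_tool([
  [[0,0,0.1,0,1],[0,0,0.1,0,1],[0,0,0.1,0,1]],
])

```text
time_s: 19.75
eef_pos: [0.4736, 0.2939, 0.0974]
eef_rot: [0.0, 0.217, 0.976, 0.0]
wrist_force: [-1.8, -0.3, 4.8]
opening: 0.496
grasp_force: 62.1
```

Seated. Release, rise, and head for the plug with the twist on the way.

servo_tool([
  [[0,0,0,0,-1],[0,0,0,0,-1],[0,0,0,0,-1],[0,0,-1.5,0,-1],[0,0,-5,0,-1]],
])

```text
time_s: 20.25
eef_pos: [0.4714, 0.2929, 0.1448]
eef_rot: [-0.003, 0.217, 0.976, -0.002]
wrist_force: [0.3, -0.6, 0.6]
opening: 1.0
grasp_force: 0.0
```

servo_tool([
  [[0,0,-4,0,-1],[0,0,-5,0,-1],[0,0,-5,0,-1]],
])

```text
time_s: 20.55
eef_pos: [0.4751, 0.2944, 0.1998]
eef_rot: [0.002, 0.217, 0.976, 0.002]
wrist_force: [0.3, 0.7, 0.5]
opening: 1.001
grasp_force: 0.0
```

```bash
python3 d.py P .13
python3 - <<'E'
from h import *
c=cam('scene');p=c['pixels'][60:190,270:430,::-1];cv2.imwrite('pics/a6.png',cv2.resize(p,None,fx=3.5,fy=3.5,interpolation=cv2.INTER_CUBIC))
E
```

```text
t 20.55 pos [0.4751 0.2944 0.1998] ty 65.0 tx 155.0 open 1.001 tip 0.025 F [0.3 0.7 0.5] gf 0.0
.13 [-22.64 -54.05   6.85]
```

View pics/a6.png

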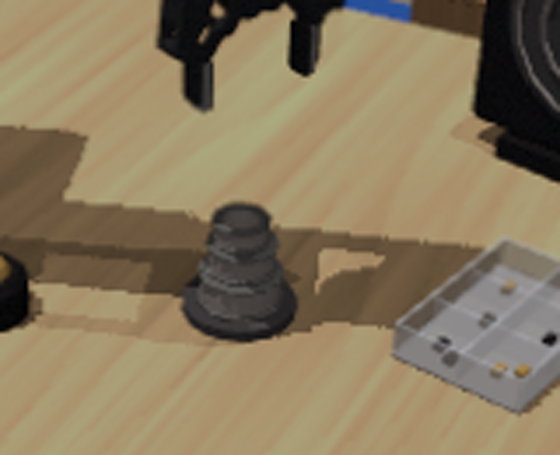

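All three reels are stacked flat and concentric, at crop (240,270).

servo_tool([
  [[-1.9,-4.6,0,0,-1],[-3.8,-9.2,0,0,-1],[-5.7,-13.8,0,0,-1],[-7.6,-18.4,0,0,-1],[-9.5,-22.8,0,0,-1]],
])

```text
time_s: 21.1
eef_pos: [0.4613, 0.0454, 0.1947]
eef_rot: [-0.002, 0.217, 0.976, -0.0]
wrist_force: [0.5, -0.1, 0.2]
opening: 0.999
grasp_force: 0.0
```

servo_tool([
  [[-1.9,-4.6,0,8,-1],[-3.8,-9.2,0,16,-1],[-5.7,-13.8,0,24,-1],[-7.6,-18.4,0,32,-1],[-9.5,-22.8,0,40,-1]],
])

```text
time_s: 21.6
eef_pos: [0.4512, -0.2012, 0.1947]
eef_rot: [-0.002, 0.54, 0.842, 0.0]
wrist_force: [1.0, 1.4, 1.2]
opening: 0.998
grasp_force: 0.0
```

servo_tool([
  [[0,0,0,8,-1],[0,0,0,9,-1],[0,0,0,9,-1]],
])

```text
time_s: 21.9
eef_pos: [0.4519, -0.1988, 0.195]
eef_rot: [-0.002, 0.601, 0.799, 0.0]
wrist_force: [0.4, 0.8, 0.0]
opening: 0.994
grasp_force: 0.0
```

```bash
python3 d.py P .13 .075
```

```text
t 21.9 pos [ 0.4519 -0.1988  0.195 ] ty 16.1 tx 106.1 open 0.994 tip 0.025 F [0.4 0.8 0. ] gf 0.0
.13 [-8.88 -2.54  6.48]
.075 [-8.89 -2.53 11.98]
```

servo_tool([
  [[-4.4,-1.2,0,0,-1],[-8.9,-2.5,2,0,-1],[-8.9,-2.5,6.5,0,-1],[-8.9,-2.5,6.5,0,-1],[-8.9,-2.5,6.5,0,-1]],
])

```text
time_s: 22.4
eef_pos: [0.4527, -0.2901, 0.1306]
eef_rot: [-0.002, 0.601, 0.799, 0.0]
wrist_force: [0.4, 0.3, 1.6]
opening: 1.005
grasp_force: 0.0
```

```bash
python3 d.py P .13 .07
python3 - <<'E'
from h import *
c=cam('scene');p=c['pixels'][200:350,120:270,::-1];cv2.imwrite('pics/a7.png',cv2.resize(p,None,fx=4,fy=4,interpolation=cv2.INTER_CUBIC))
E
```

```text
t 22.4 pos [ 0.4527 -0.2901  0.1306] ty 16.2 tx 106.2 open 1.005 tip 0.025 F [0.4 0.3 1.6] gf 0.0
.13 [-0.06 -0.09  0.06]
.07 [-0.08 -0.08  6.06]
```

View pics/a7.png

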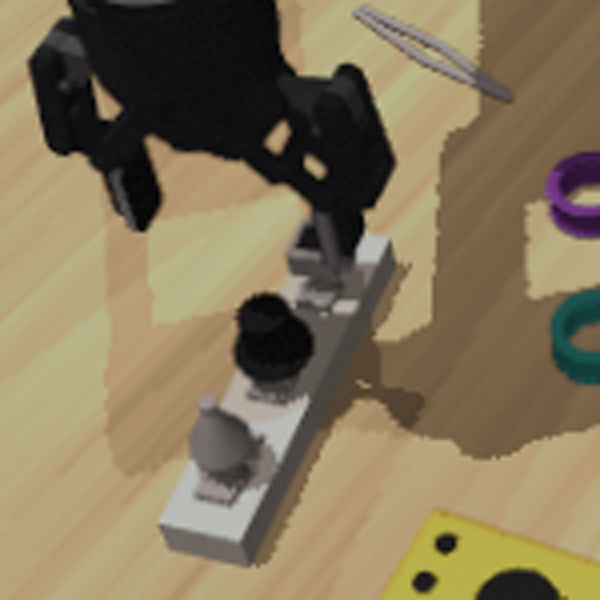

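The plug stands in the middle clip (cap at crop (268,315)), with the jaws straddling across the strip and clear of both nozzles.

servo_tool([
  [[-0.1,-0.1,2,0,-1],[-0.1,-0.1,4,0,-1],[-0.1,-0.1,5.5,0,-1],[-0.1,-0.1,6.0,0,-1],[-0.1,-0.1,6.0,0,-1]],
])

```text
time_s: 22.95
eef_pos: [0.4528, -0.2931, 0.0719]
eef_rot: [-0.0, 0.602, 0.799, 0.0]
wrist_force: [-0.1, 0.4, -0.5]
opening: 1.002
grasp_force: 0.0
```

servo_tool([
  [[0,0,0,0,1],[0,0,0,0,1],[0,0,0,0,1],[0,0,0,0,1],[0,0,0,0,1]],
])

```text
time_s: 23.45
eef_pos: [0.4528, -0.2938, 0.0722]
eef_rot: [0.0, 0.602, 0.799, -0.0]
wrist_force: [-1.2, -0.2, 3.1]
opening: 0.252
grasp_force: 58.5
```

servo_tool([
  [[0,0,0,0,1],[0,0,0,0,1],[0,0,0,0,1]],
])

```text
time_s: 23.75
eef_pos: [0.4527, -0.2938, 0.0721]
eef_rot: [0.0, 0.602, 0.799, -0.0]
wrist_force: [-1.7, 0.3, 5.3]
opening: 0.257
grasp_force: 58.7
```

```bash
python3 d.py P .13 .07
python3 - <<'E'
from h import *
c=cam('scene');p=c['pixels'][200:350,120:270,::-1];cv2.imwrite('pics/a8.png',cv2.resize(p,None,fx=4,fy=4,interpolation=cv2.INTER_CUBIC))
E
```

```text
t 23.75 pos [ 0.4527 -0.2938  0.0721] ty 16.0 tx 106.0 open 0.257 tip 0.025 F [-1.7  0.3  5.3] gf 58.740665316581726
.13 [ 0.29  0.01 -5.79]
.07 [0.29 0.01 0.21]
```

View pics/a8.png

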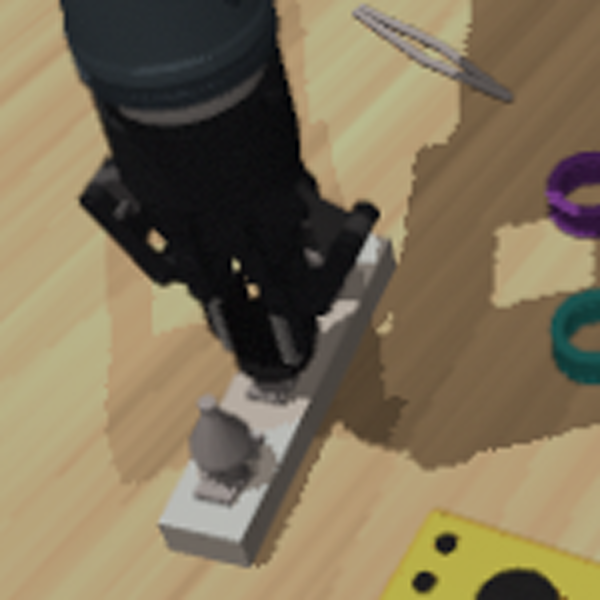

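The cap is gripped just above the flange (crop (270,345)). Pulling straight up.

servo_tool([
  [[0,0,-0.5,0,1],[0,0,-1,0,1],[0,0,-2,0,1],[0,0,-4,0,1],[0,0,-8,0,1]],
])

```text
time_s: 24.3
eef_pos: [0.4509, -0.2918, 0.1502]
eef_rot: [-0.003, 0.602, 0.798, 0.001]
wrist_force: [-0.1, -0.5, -0.2]
opening: 0.252
grasp_force: 59.1
```

servo_tool([
  [[0,0,-4,0,1],[0,0,-4,0,1],[0,0,-4,0,1]],
])

```text
time_s: 24.6
eef_pos: [0.4532, -0.2939, 0.1935]
eef_rot: [0.002, 0.602, 0.799, -0.0]
wrist_force: [0.6, 0.1, -0.3]
opening: 0.256
grasp_force: 59.1
```

```bash
cat > plug.py <<'E'
# flange/stem of the held plug relative to TCP, scene view, tool frame
from h import *
from scipy.optimize import least_squares
from scipy.spatial.transform import Rotation as Ro
for k in range(2):
    o=ctrl.get_obs();w=o['eef_rot'];r=Ro.from_quat([w[1],w[2],w[3],w[0]]);c=cam('scene');b=o['eef_pos']
    v,u=np.mgrid[0:400,0:640];d=c['depth'].ravel();X,Y=slopes(c,u.ravel()*1.,v.ravel()*1.)
    P=(np.stack([X*d,Y*d,d],1)-c['t'])@c['R'];Q=r.inv().apply(P-b);rr=np.hypot(Q[:,0],Q[:,1])
    for n,z0,z1,R,g in(('flange',.028,.036,.019,.008),('neck',.038,.05,.0055,.006),('foot',.055,.0635,.008,.006)):
        s=Q[(d>0)&(Q[:,2]>z0)&(Q[:,2]<z1)&(rr<R+g)]
        if len(s)<6: print(n,len(s));continue
        if n=='flange': s=s[np.hypot(s[:,0],s[:,1])>.013]
        f=least_squares(lambda p:np.hypot(s[:,0]-p[0],s[:,1]-p[1])-R,[0,0],loss='soft_l1',f_scale=.002)
        print(n,len(s),'tool xy',f.x.round(4),'rms',f.fun.std().round(4),'zmax',s[:,2].max().round(4))
E
python3 plug.py; python3 d.py T .21;python3 - <<'E'
from h import *
c=cam('scene');p=c['pixels'][170:340,120:270,::-1];cv2.imwrite('pics/a9.png',cv2.resize(p,None,fx=3.5,fy=3.5,interpolation=cv2.INTER_CUBIC))
E
```

```text
flange 84 tool xy [ 0.0051 -0.0005] rms 0.0016 zmax 0.0345
neck 7 tool xy [ 0.0037 -0.0007] rms 0.0004 zmax 0.0498
foot 27 tool xy [ 0.0044 -0.0012] rms 0.001 zmax 0.0628
flange 77 tool xy [ 0.0049 -0.0006] rms 0.0014 zmax 0.0353
neck 6 tool xy [ 0.0033 -0.0016] rms 0.0006 zmax 0.0498
foot 24 tool xy [ 0.0043 -0.0011] rms 0.0008 zmax 0.063
t 24.7 pos [ 0.452  -0.2928  0.1908] ty 16.0 tx 106.0 open 0.253 tip 0.025 F [ 0.2 -0.2 -0.6] gf 59.098684787750244
.21 [55.72 18.13 -1.85]
```

View pics/a9.png

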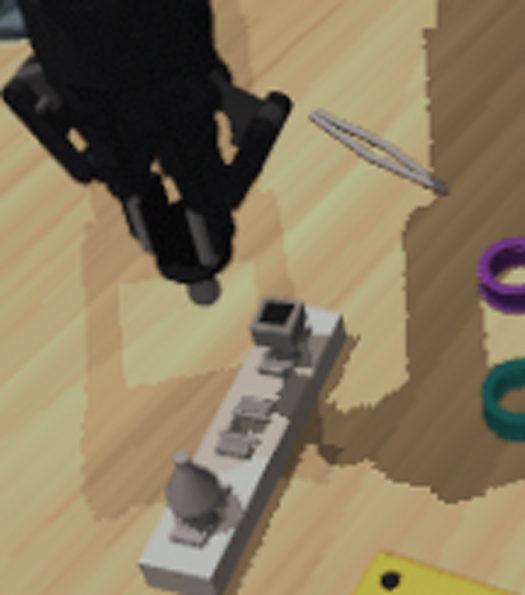

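The plug is free, with its foot visible at crop (205,292). Both nozzles remain in their clips. Carrying it to the spindle.

servo_tool([
  [[4.7,1.5,0,0,1],[9.4,3,0,0,1],[14.1,4.6,0,0,1],[18.8,6.1,0,0,1],[23.5,7.7,0,0,1]],
])

```text
time_s: 25.25
eef_pos: [0.4607, -0.0442, 0.1903]
eef_rot: [-0.001, 0.602, 0.798, -0.0]
wrist_force: [0.2, -0.2, 0.2]
opening: 0.256
grasp_force: 59.1
```

servo_tool([
  [[4.7,1.5,0,0,1],[9.4,3,0,0,1],[14.1,4.6,0,0,1],[18.8,6.1,0,0,1],[23.5,7.7,0,0,1]],
])

```text
time_s: 25.75
eef_pos: [0.47, 0.2027, 0.1902]
eef_rot: [-0.001, 0.602, 0.798, -0.001]
wrist_force: [0.3, 0.2, -0.2]
opening: 0.255
grasp_force: 59.1
```

servo_tool([
  [[4.2,1.4,0,0,1],[8.4,2.7,0,0,1],[8.4,2.7,0,0,1],[8.4,2.7,0,0,1],[8.4,2.7,0,0,1]],
])

```text
time_s: 26.25
eef_pos: [0.4735, 0.288, 0.1904]
eef_rot: [-0.001, 0.602, 0.798, -0.001]
wrist_force: [0.8, -0.7, -1.1]
opening: 0.255
grasp_force: 59.1
```

```bash
python3 plug.py; python3 d.py T .16
python3 - <<'E'
from h import *
from scipy.optimize import least_squares
c=cam('scene')
v,u=np.mgrid[60:220,260:420];u=u.ravel();v=v.ravel();d=c['depth'][v,u];X,Y=slopes(c,u*1.,v*1.)
P=(np.stack([X*d,Y*d,d],1)-c['t'])@c['R'];r=np.hypot(P[:,0]-.473,P[:,1]-.2927)
for z0,z1,R in((.063,.080,.0225),(.04,.06,.0275),(.012,.036,.0325)):
    s=P[(P[:,2]>z0)&(P[:,2]<z1)&(r<R+.008)&(r>R-.006)]
    f=least_squares(lambda p:np.hypot(s[:,0]-p[0],s[:,1]-p[1])-R,[.473,.2927],loss='soft_l1',f_scale=.002);print(len(s),f.x.round(4),f.fun.std().round(4))
s=P[(abs(P[:,2]-.082)<.004)&(r<.03)];e=cv2.minEnclosingCircle(s[:,:2].astype(np.float32));print('top',len(s),e)
p=c['pixels'][60:190,270:430,::-1];cv2.imwrite('pics/a10.png',cv2.resize(p,None,fx=3.5,fy=3.5,interpolation=cv2.INTER_CUBIC))
E
```

```text
flange 34 tool xy [ 0.0039 -0.0013] rms 0.0016 zmax 0.0346
neck 11 tool xy [ 0.0022 -0.0013] rms 0.0016 zmax 0.049
foot 11 tool xy [ 0.0047 -0.0011] rms 0.0013 zmax 0.062
flange 34 tool xy [ 0.0044 -0.0004] rms 0.002 zmax 0.0352
neck 13 tool xy [ 0.0023 -0.0009] rms 0.0015 zmax 0.0493
foot 16 tool xy [ 0.005  -0.0016] rms 0.0015 zmax 0.0634
t 26.35 pos [0.474  0.2877 0.1911] ty 15.9 tx 105.9 open 0.257 tip 0.025 F [-0.3 -0.3 -0.1] gf 59.11872625350952
.16 [0.51 0.04 3.1 ]
134 [0.4721 0.2947] 0.0029
127 [0.4714 0.296 ] 0.0019
177 [0.4724 0.295 ] 0.0022
top 96 ((0.4726034700870514, 0.29413896799087524), 0.023966500535607338)
```

View pics/a10.png

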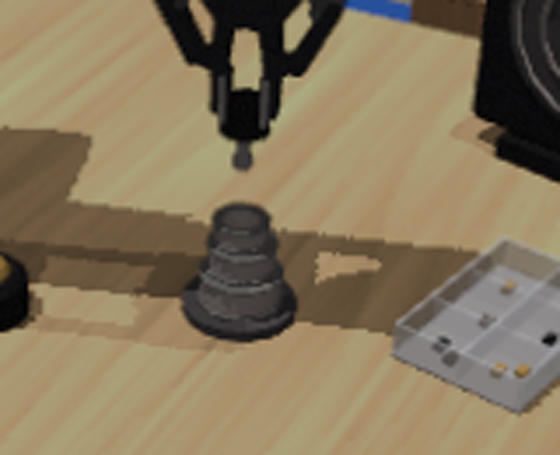

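The plug stem, foot at crop (242,160), is roughly above the reel hole at (240,215), slightly toward the near side. I'll nudge it and go down carefully.

servo_tool([
  [[0.25,0.1,1,0,1],[0.25,0.1,3,0,1],[0.25,0.1,4.4,0,1],[0.25,0.1,4.4,0,1],[0.25,0.1,4.4,0,1]],
])

```text
time_s: 26.9
eef_pos: [0.4742, 0.2914, 0.1472]
eef_rot: [-0.0, 0.602, 0.798, -0.0]
wrist_force: [0.2, -0.5, -0.2]
opening: 0.25
grasp_force: 59.1
```

servo_tool([
  [[0,0,0.3,0,1],[0,0,0.6,0,1],[0,0,0.9,0,1],[0,0,0.9,0,1]],
])

```text
time_s: 27.3
eef_pos: [0.4742, 0.2916, 0.1383]
eef_rot: [-0.0, 0.602, 0.799, -0.0]
wrist_force: [-0.4, -0.6, 0.0]
opening: 0.254
grasp_force: 59.1
```

```bash
python3 d.py T .1361;python3 - <<'E'
from h import *
c=cam('scene');p=c['pixels'][80:180,290:390,::-1];cv2.imwrite('pics/a11.png',cv2.resize(p,None,fx=5,fy=5,interpolation=cv2.INTER_CUBIC))
E
```

```text
t 27.3 pos [0.4742 0.2916 0.1383] ty 16.0 tx 106.0 open 0.254 tip 0.025 F [-0.4 -0.6  0. ] gf 59.11898195743561
.1361 [ 0.14 -0.08  0.22]
```

servo_tool([
  [[0,0,0.2,0,1],[0,0,0.4,0,1],[0,0,0.4,0,1]],
])

```text
time_s: 27.65
eef_pos: [0.4742, 0.2916, 0.1343]
eef_rot: [-0.0, 0.602, 0.798, -0.0]
wrist_force: [-0.6, -0.9, -1.0]
opening: 0.257
grasp_force: 59.1
```

servo_tool([
  [[0,0,0.2,0,1],[0,0,0.4,0,1],[0,0,0.4,0,1]],
])

```text
time_s: 27.95
eef_pos: [0.4742, 0.2915, 0.1302]
eef_rot: [-0.0, 0.602, 0.798, -0.0]
wrist_force: [0.4, -0.3, -0.6]
opening: 0.255
grasp_force: 59.1
```

The foot is now 8 mm inside the bore with no force. Continuing to home (TCP z ≈ 116 mm).

servo_tool([
  [[0,0,0.4,0,1],[0,0,0.8,0,1],[0,0,1.1,0,1],[0,0,1.3,0,1],[0,0,1.3,0,1]],
])

```text
time_s: 28.45
eef_pos: [0.4741, 0.2915, 0.1171]
eef_rot: [-0.0, 0.602, 0.798, -0.0]
wrist_force: [0.0, 0.4, 0.2]
opening: 0.255
grasp_force: 59.1
```

servo_tool([
  [[0,0,0.1,0,1],[0,0,0.2,0,1],[0,0,0.2,0,1]],
])

```text
time_s: 28.75
eef_pos: [0.4748, 0.2918, 0.1164]
eef_rot: [0.0, 0.602, 0.799, 0.0]
wrist_force: [-1.6, 0.0, 4.7]
opening: 0.256
grasp_force: 59.9
```

servo_tool([
  [[0,0,0.1,0,1],[0,0,0.1,0,1]],
])

```text
time_s: 28.95
eef_pos: [0.475, 0.2919, 0.1163]
eef_rot: [0.0, 0.602, 0.799, 0.001]
wrist_force: [-4.5, -1.6, 12.0]
opening: 0.252
grasp_force: 60.7
```

servo_tool([
  [[0,0,0,0,0],[0,0,0,0,-1],[0,0,0,0,-1],[0,0,0,0,-1],[0,0,-1,0,-1]],
])

```text
time_s: 29.45
eef_pos: [0.4732, 0.2912, 0.1234]
eef_rot: [-0.001, 0.602, 0.798, -0.001]
wrist_force: [-0.0, -0.0, 0.8]
opening: 1.001
grasp_force: 0.0
```

servo_tool([
  [[0,0,-4,0,-1],[0,0,-9,0,-1],[0,0,-12,0,-1],[0,0,-12,0,-1],[0,0,-12,0,-1]],
])

```text
time_s: 29.95
eef_pos: [0.4748, 0.2918, 0.2459]
eef_rot: [0.001, 0.602, 0.799, 0.001]
wrist_force: [-0.7, -0.5, -0.4]
opening: 1.003
grasp_force: 0.0
```

Run:
```python
from h import *
c=cam('scene');a=c['pixels'][70:190,270:420,::-1];b=c['pixels'][210:330,130:280,::-1]
cv2.imwrite('pics/a12.png',cv2.resize(np.hstack([a,b]),None,fx=2.6,fy=2.6,interpolation=cv2.INTER_CUBIC))
v,u=np.mgrid[60:220,260:420];u=u.ravel();v=v.ravel();d=c['depth'][v,u];X,Y=slopes(c,u*1.,v*1.)
P=(np.stack([X*d,Y*d,d],1)-c['t'])@c['R'];r=np.hypot(P[:,0]-.473,P[:,1]-.2927)
z=P[(r<.011)&(P[:,2]<.13),2];print('cap top z (expect .110):',np.percentile(z,[50,90]).round(4))
print(ctrl.get_obs()['eef_pos'],ctrl.get_obs()['time_s'])
```

```text
cap top z (expect .110): [0.1049 0.1114]
[0.4740229  0.2914925  0.24438977] 30.0
```

View pics/a12.png

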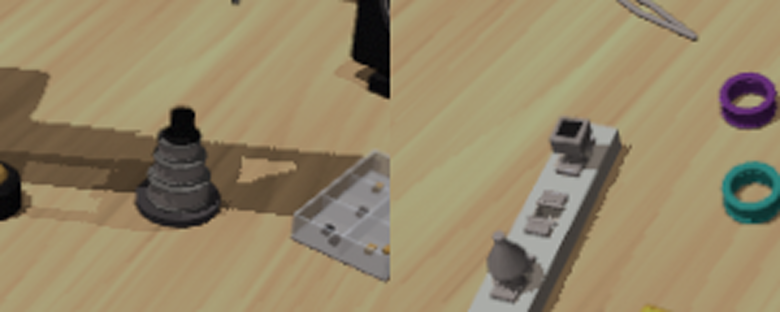

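The plug sits upright with its flange on the small reel (182,130). The stack is flat and both nozzles are still in their clips. Handing in.

```bash
python3 -c "
from h import *
print(ctrl.hand_in())"
```

```text
the job is handed in; nothing more can be done
None
```

The solder stand is loaded: the large, medium and small reels are stacked flat in that order, the locking plug is seated on the small reel, both nozzles are still in their clips, and the job was handed in at about 30 s.

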